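Rescue a stranded van through the tunnel hatch

TASK

A goods van is stranded in the tunnel under the terrace of the model railway. Turn the wooden catch clear of the hatch, lift the hatch out by its handle and lean it against the upright divider board, its long edge on the layout, parallel to the board, handle outwards; then lift the van out and stand it on the rails of the siding, in line with the track. Do not drop the hatch or the van or tip the van over, and do not disturb the models, the carton or the spare track piece.

Things in the scene. Friction and masses are not known exactly. Their poses are not given: they have to be found in the camera images.
- terrace: fixed raised terrace, stone walls, 76 mm high. Origin: on the table under the hatch's middle; reaches x -156 to +114, y -93 to +93 mm. A tunnel runs through along x (60 mm portals in both ends) with a track, 40 mm wide, rail heads 8 mm high. The 12 mm plywood deck has a recess 181 x 146 mm, 6 deep: the hatch lies flush in it on an 8 mm ledge; opening below 165 (x) by 130 mm (y)
- catch_pivot (a point): pivot of the catch, a wooden turn button (bar 64 long, 14 wide, 12 mm high, underside 2 mm above the terrace deck) 20 mm outside the hatch's -x edge. The point lies on the vertical pivot axis at mid-height of the bar, which pivots at its middle; axes as the terrace's
- catch (a joint): angle of the turn button (rad), counter-clockwise from above positive. At 0 it lies along the terrace's x, its end 12 mm over the hatch's edge; it turns stiffly (0.04 N m) either way to stops at +-1.57, where it lies parallel to the hatch's edge; past 1.15 either way it is clear of the hatch. Stays where it is left
- hatch: lift-out hatch: flat plywood slab 177 mm (x) by 142 mm (y), 6 mm thick, about 150 g, 2 mm play all round in the recess. Origin: middle of the underside; z points out of its top face, which carries the handle
- hatch_edge_a (a point): middle of the hatch's long edge at its +y side, on the underside (71 mm from the origin)
- hatch_edge_b (a point): middle of the hatch's long edge at its -y side, on the underside (71 mm from the origin)
- hatch_handle (a point): middle of the hatch's steel bow handle: a round bar 10 mm thick along the hatch's x, 96 mm between its two 8 mm legs, on the middle of the top face; the bar's axis is 36 mm above the top face (42 mm above the hatch's origin). It can be pinched across the bar from any direction about it
- divider: upright scenic divider, fixed on the layout's flat top (height 0): fibreboard 276 mm along its x, 10 mm thick (y), 140 mm high, between two square posts 24 x 24 x 150 mm centred at x = +-150 mm. Origin: middle of the foot, on the table. The terrace is on one side of it (may be its +y or -y side)
- van: brown covered goods van, 116 mm long (x), body 31 mm wide (eaves 33), 45 mm high, about 90 g; wheels do not turn. Origin: at wheel-tread height under its middle; z up. Flat sides from 11 to 38 mm above the origin. Stands upright in the tunnel, askew on the track under the hatch, hidden by it from above
- siding: straight piece of track fixed on the table, 340 mm along its x, 40 mm wide, rail heads 8 mm high, empty but for a buffer stop 24 mm high that takes the last 20 mm at its +x end. Origin: middle of the underside
- siding_rails (a point): middle of the siding, midway between the rails at rail-head height; x along the track
- station: model station building on a 140 x 100 mm stone base, about 100 mm high, loose: leave alone. Origin: middle of the base's underside
- tower: model gate tower, 64 mm square, about 170 mm high, loose: leave alone. Origin: middle of its underside
- kit_box: flat kit carton 172 x 112 x 46 mm, loose: leave alone. Origin: middle of its underside
- loose_track: spare straight track piece 170 mm long, 40 mm wide, 8 mm high, lying loose: leave alone. Origin: middle of its underside
Things that resemble listed ones, but are neither listed nor needed, are in the scene too. Leave any pink or red look-alike of the hatch alone.

How it is judged:
By the outcome, as a careful person would: the job done as asked, in the order asked, and still so for the second after the job is handed in, with the robot touching nothing.
It also fails if it takes over 67 s, if anything falls off the work surface, if the arm or the gripper's body presses on something with over 40 N, if the wrist force passes 120 N, or if a joint passes its speed limit or range.

ROBOT

A 6-joint arm with a two-finger parallel gripper is mounted at the origin on the work surface. World frame = base frame: x ahead of the robot, y to its left, z up, the work surface at z = 0. Lengths are in m, angles in rad, forces in N, time in s.
With the tool pointing down it reaches from about 0.425 to 0.925 m from the base axis. Payload 12.5 kg.
Tool frame: the origin (TCP) lies on the centre line of the jaws, within the pads' length; the fingertips stand 19 mm ahead of it and the grasp point (between the pads) is the TCP; z points along the fingers, y is the line along which they close (so a half turn about z gives the same grasp; the last joint's range is limited). The gripper opens to 85 mm and grips with 20 to 120 N. Pads are 22 mm wide; open, the fingers measure 114 mm over their backs; the gripper's body (76 mm by 85 mm) begins 54 mm behind the grasp point. The pads swing forward as they close: fully open they stand 13 mm farther back than shut.
Start: joints at [-1.415, 0.491, 1.559, -0, 1.092, -0.106], TCP at [0.162, -0.604, 0.25] pointing down, gripper open.
Joint ranges: [-3.1, 3.1], [-0.84, 2.19], [0.05, 2.79], [-1.13, 4.28], [0.06, 2.93], [-2.69, 2.69]. Speed limits (rad/s): [2.22, 2.22, 2.79, 3.14, 3.14, 3.14].

INTERFACE

Orientations are given as a 3x3 rotation matrix whose columns are the frame's x, y, z axes.
In Python, from workcell import env, snapshot, job, search_frame gives the robot as it stands.
- The arm moves only by the shell command python3 -m jog 'ROWS' [FORCE]. ROWS is JSON, a list of rows, each a list of 7 numbers: the shift along the tool's x, y, z in m, then the turn, a rotation vector about the tool's x, y, z in units of 8 degrees (1.0 is 8 degrees), then the closure, from -1 (fully open) to 1 (shut). A call has exactly 10 rows; each row is the pose to reach, as a shift and turn from the pose commanded when the call began, along the tool's axes at that moment; what a row does not reach only later rows make up. A row lasts 1/8 s, in which the tool goes at most 62.5 mm and 10.7 degrees, less where a joint would pass 70% of its speed; a pose out of reach is approached as far as the arm can. A call with a gripper value outside its range is refused whole. The fingers move at their own pace and stop on an object; FORCE is the grip in N (left out, the last holds). Time passes only in rows, so rows that repeat a pose let the fingers close, or fill a call up. It gives the time, the measured TCP pose, the force, the opening and the grip force at its end, in the units of the state.
- env.sense(): the state, without advancing time (a new reading comes with each control period).
- snapshot(name): name is "side" or "top"; returns a dict with "pixels" (400x640x3 uint8, red, green, blue), "fx", "fy", "cx", "cy" (pixels), "T" (4x4, takes a point from camera to world coordinates). Camera axes: x right, y down, z forward; pixel columns grow to the right and rows downward; lengths in m; the calibration is good to about 2 mm. A picture is of the moment at which its call begins. There is no depth.
- job.close_job(): hands the job in; it is judged then, once.
Trained networks look in a picture, given as the dict that the camera call returned (one of the last four; its "shot" number tells which), for a name from the list of things; names that differ only in an ending like _2 or _b are one class to them, and where a whole thing is asked for, a point or a joint stands for the part that bears it (a point fixed in the world has none). Each returns a list of dicts, best first, with "p" (0 to 1); they miss things now and then, are a little off and sometimes report something else, mostly with a low value. They report only what shows in the picture. A call takes as long as a camera call. They do not tell look-alikes from the thing itself.
- search_frame(picture, target): "point" ([column, row] in pixels, amid what is visible of it).
The state is a dict: "time": time; "joint_positions": joint angles; "qd": joint speeds; "joint_torque": joint torques, N m; "position": TCP position; "ee_rot": TCP orientation; "wrist_force": force on the tool from outside, world axes, zero at the start; "wrist_torque": the same for the moment, N m; "grip_width": finger opening in m; "grasp_force": force on a finger pad.
Only numpy, scipy, OpenCV 4.12 (cv2) and the standard library are available. Lean on these libraries where they do the work, as an engineer would, in place of code of your own. Each camera call takes 0.05 s, during which the arm holds its last target. There are 200 camera calls.

## Working session

There is one attempt and no reset: what is moved stays moved. The work goes in short steps, Python scripts to look and compute and a shell command to move; the robot and the scene stay as the last step left them, time stands still between calls to the robot, and variables do not carry over. Pictures are saved under pics/ and viewed, at most 10 in all, crops included, and the job is handed in when it is done.

```bash
ls; mkdir -p pics; cat > h.py <<'E'
import numpy as np, cv2
from workcell import env, snapshot, job, search_frame
def save(s,n,scale=1.25): cv2.imwrite('pics/'+n, cv2.resize(s['pixels'][:,:,::-1],None,fx=scale,fy=scale))
def ray(s,p):
    T=np.array(s['T']); d=T[:3,:3]@np.array([(p[0]-s['cx'])/s['fx'],(p[1]-s['cy'])/s['fy'],1]); return T[:3,3],d
def at(s,p,z):
    o,d=ray(s,p); return o+d*(z-o[2])/d[2]
def proj(s,P):
    T=np.array(s['T']); c=T[:3,:3].T@(np.array(P)-T[:3,3]); return [s['fx']*c[0]/c[2]+s['cx'],s['fy']*c[1]/c[2]+s['cy']]
E
python3 - <<'E'
from h import *
np.set_printoptions(precision=4,suppress=True)
for n in('top','side'):
    s=snapshot(n); save(s,n+'0.png'); print(n,s['fx'],s['cx'],s['cy'],np.array(s['T']))
    for t in('terrace','catch','hatch','hatch_handle','divider','siding','station','tower','kit_box','loose_track','van'):
        print(t,[(np.round(r['point']),round(r['p'],2)) for r in search_frame(s,t)][:3])
print(env.sense())
E
```

```text
pics
top 449.07649076216103 316.2476460974701 202.93341003015502 [[ 0.016  -0.9981  0.0599  0.4005]
 [-0.9997 -0.0172 -0.0194  0.0185]
 [ 0.0204 -0.0596 -0.998   1.7536]
 [ 0.      0.      0.      1.    ]]
terrace [(array([322., 197.]), 0.6)]
catch [(array([318., 199.]), 0.56)]
hatch [(array([319., 173.]), 0.83), (array([389., 268.]), 0.79), (array([272., 249.]), 0.66)]
hatch_handle [(array([273., 246.]), 0.92), (array([385., 271.]), 0.77), (array([321., 177.]), 0.57)]
divider [(array([206., 195.]), 0.89)]
siding [(array([405., 194.]), 0.69)]
station [(array([164., 220.]), 0.6), (array([408., 192.]), 0.43), (array([319., 198.]), 0.16)]
tower [(array([468., 212.]), 0.64)]
kit_box [(array([161., 220.]), 0.7)]
loose_track [(array([370., 137.]), 0.82)]
van []
side 397.27827739638565 304.9725855992438 200.46412417018252 [[-0.9737 -0.1007  0.2041  0.2336]
 [-0.2267  0.5091 -0.8303  1.085 ]
 [-0.0203 -0.8548 -0.5186  0.7763]
 [ 0.      0.      0.      1.    ]]
terrace [(array([292., 218.]), 0.88)]
catch [(array([307., 202.]), 0.57)]
hatch [(array([277., 201.]), 0.68), (array([351., 260.]), 
[... 248 characters left out ...]
tower [(array([338., 139.]), 0.67), (array([288., 217.]), 0.47)]
kit_box []
loose_track [(array([251., 182.]), 0.52)]
van []
{'time': 1.2, 'joint_positions': array([-1.4146,  0.4909,  1.5589,  0.    ,  1.0917, -0.1056]), 'qd': array([ 0.0004, -0.0001, -0.0013, -0.0007,  0.    , -0.0017]), 'joint_torque': array([ -0.0015, -61.8276, -26.1855,  -0.0002,   0.0003,   0.    ]), 'position': array([ 0.1618, -0.6037,  0.2503]), 'ee_rot': array([[ 0.9659,  0.2588,  0.    ],
       [ 0.2588, -0.9659, -0.0001],
       [ 0.    ,  0.0001, -1.    ]]), 'wrist_force': array([-0.3892,  0.2225, -0.1502]), 'wrist_torque': array([ 0.0159,  0.0088, -0.0246]), 'grasp_force': 0.0, 'grip_width': 0.08521131993145786}
```

View pics/top0.png

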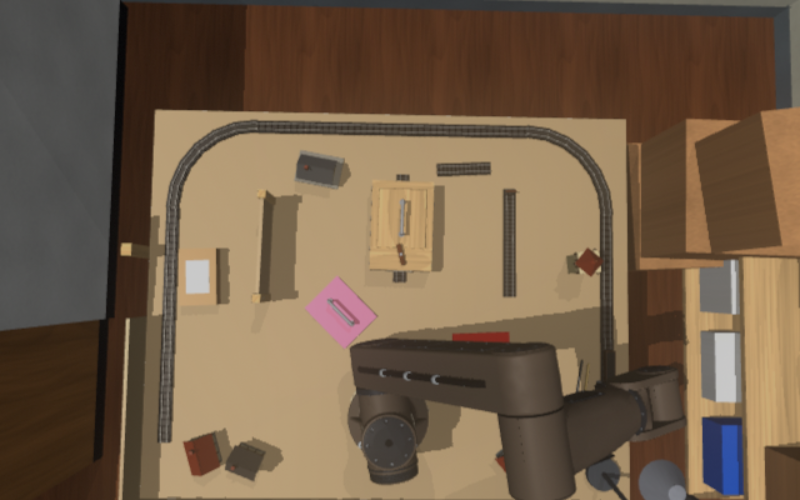

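View pics/side0.png

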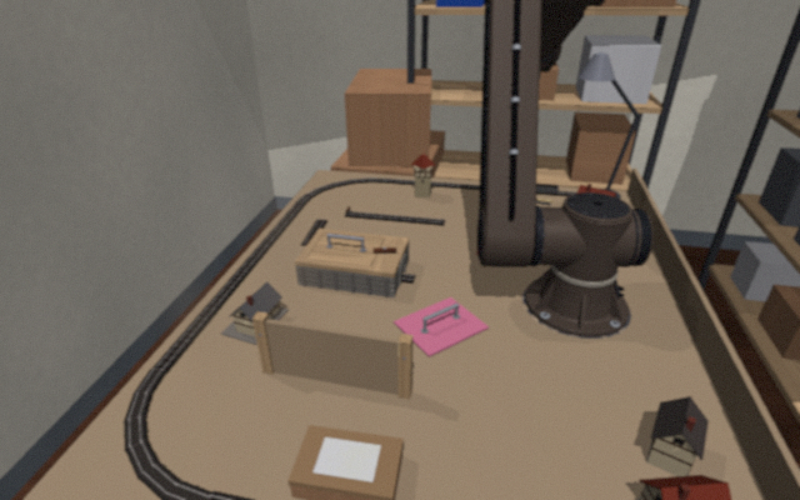

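```bash
python3 - <<'E'
from h import *
for n,(x0,x1,y0,y1) in dict(top=(195,425,135,255),side=(200,370,160,330)).items():
    s=snapshot(n); np.save(n+'.npy',s,allow_pickle=True)
    k=3.4
    c=s['pixels'][y0:y1,x0:x1,::-1]; cv2.imwrite(f'pics/{n}1.png',cv2.resize(c,None,fx=k,fy=k,interpolation=cv2.INTER_CUBIC))
E
```

```text
(no output)
```

View pics/top1.png

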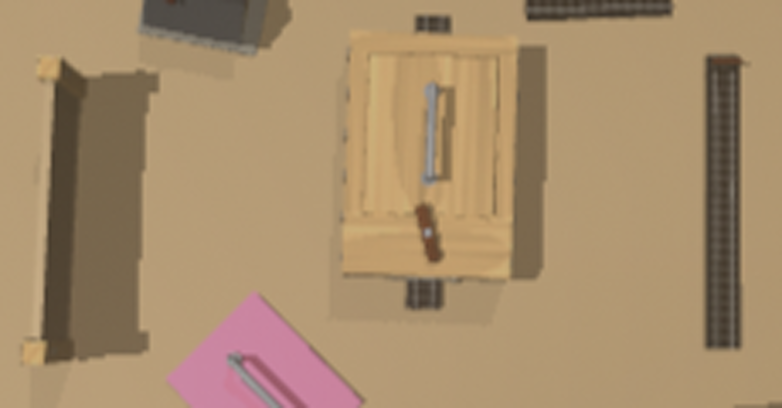

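View pics/side1.png

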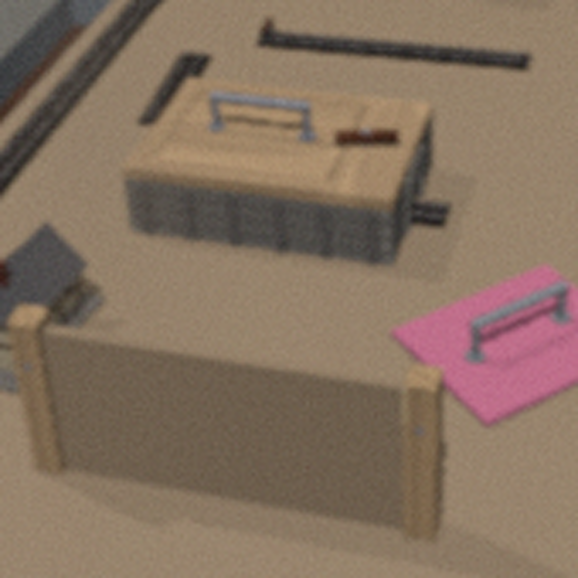

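```bash
python3 - <<'E'
from h import *
np.set_printoptions(precision=4,suppress=True)
t=np.load('top.npy',allow_pickle=True).item();s=np.load('side.npy',allow_pickle=True).item()
def T(u,v,z): return at(t,[u/3.4+195-.35,v/3.4+135-.35],z)
def S(u,v,z): return at(s,[u/3.4+200-.35,v/3.4+160-.35],z)
def line(n,a,b): print(n,'mid',(a+b)/2,'yaw',np.degrees(np.arctan2(*(a-b)[1::-1])),'len',np.linalg.norm(a-b))
c=[T(350,32,.076),T(518,38,.076),T(342,276,.076),T(512,280,.076)]
print(np.array(c)); line('terr L',c[0],c[2]);line('terr R',c[1],c[3]); 
line('handle',T(432,85,.112),T(428,182,.112)); line('handle side',S(213,97,.112),S(310,107,.112))
line('catch',T(424,205,.09),T(434,262,.09));print('piv',T(428,232,.09)); line('catch side',S(338,133,.09),S(397,133,.09))
line('posts',T(48,68,.15),T(33,352,.15)); line('posts side',S(29,314,.15),S(425,376,.15))
line('siding',T(723.5,56,.008),T(723.5,350,.008)); line('siding side',S(263,40,.008),S(527,62,.008))
print('tower',at(t,[468,212],.1))
E
```

```text
[[ 0.7222  0.0598  0.076 ]
 [ 0.7192 -0.1268  0.076 ]
 [ 0.4516  0.0636  0.076 ]
 [ 0.4503 -0.1234  0.076 ]]
terr L mid [0.5869 0.0617 0.076 ] yaw -0.8006255935141914 len 0.27065124675855234
terr R mid [ 0.5847 -0.1251  0.076 ] yaw -0.7268136116928229 len 0.26892484872953154
handle mid [ 0.6063 -0.0296  0.112 ] yaw -1.4695848665946045 len 0.10562043853114277
handle side mid [ 0.6059 -0.0287  0.112 ] yaw -0.41561343882560176 len 0.10093491293158809
catch mid [ 0.4992 -0.0308  0.09  ] yaw 10.822371943533442 len 0.06327522252712525
piv [ 0.5008 -0.0297  0.09  ]
catch side mid [ 0.4971 -0.0263  0.09  ] yaw 11.168885130658369 len 0.05822829240110441
posts mid [0.5141 0.3786 0.15  ] yaw -1.2565771569137543 len 0.2986675719316428
posts side mid [0.513  0.3778 0.15  ] yaw -1.464773778767459 len 0.3003724107287315
siding mid [ 0.546 -0.372  0.008] yaw 0.22004824431427059 len 0.3396062987432617
siding side mid [ 0.5418 -0.3561  0.008 ] yaw 0.7061866434643702 len 0.3300388253773166
tower [ 0.4757 -0.5773  0.1   ]
```

```bash
cat >> h.py <<'E'
from scipy.spatial.transform import Rotation as Ro
np.set_printoptions(precision=4,suppress=True)
def rel(pos,yaw,tilt=0,ax=0):
    """move needed: tool yaw (deg), then tilt (deg) about the horizontal axis at heading ax"""
    e=env.sense(); R=e['ee_rot']; c,s=np.cos(np.radians(yaw)),np.sin(np.radians(yaw))
    R0=np.array([[c,s,0],[s,-c,0],[0,0,-1.]]); a=np.radians(ax)
    G=Ro.from_rotvec(np.radians(tilt)*np.array([np.cos(a),np.sin(a),0])).as_matrix()@R0
    print('shift',R.T@(np.array(pos)-e['position']),'turn',Ro.from_matrix(R.T@G).as_rotvec()/np.radians(8),'t',e['time'])
E
python3 -c "
from h import *
rel([.498,-.029,.2],11.5)"
```

```text
shift [ 0.4735 -0.4681  0.0503] turn [0.001  0.     0.4372] t 1.3
```

```bash
python3 -m jog '[[0.047,-0.047,0,0,0,0,-0.2],[0.095,-0.094,0,0,0,0,-0.2],[0.142,-0.14,0,0,0,0,-0.2],[0.189,-0.187,0,0,0,0,-0.2],[0.237,-0.234,0,0,0,0.2,-0.2],[0.284,-0.281,0,0,0,0.4,-0.2],[0.331,-0.328,0.01,0,0,0.44,-0.2],[0.379,-0.375,0.02,0,0,0.44,-0.2],[0.426,-0.421,0.035,0,0,0.44,-0.2],[0.4735,-0.468,0.05,0,0,0.44,-0.2]]' 30; python3 -c "
from h import *
t=snapshot('top');s=snapshot('side')
print(env.sense()['joint_positions'],env.sense()['grip_width'])
rel([.498,-.029,.1],11.5)
c=s['pixels'][180:270,240:360,::-1]; d=t['pixels'][120:270,270:420,::-1]
cv2.imwrite('pics/a.png',cv2.resize(c,None,fx=5,fy=5,interpolation=3))"
```

```text
time: 2.55
position: [0.4766, -0.0654, 0.2098]
ee_rot: [[0.98, 0.199, 0.001], [0.199, -0.98, -0.0], [0.001, 0.001, -1.0]]
wrist_force: [0.4, -0.5, 0.5]
grip_width: 0.0514
grasp_force: 0.0
[-0.2689  0.343   1.9512  0.0006  0.8483  1.0957] 0.05126113955273606
shift [ 0.0275 -0.0289  0.1088] turn [-0.0059  0.0041  0.0358] t 2.65
```

View pics/a.png

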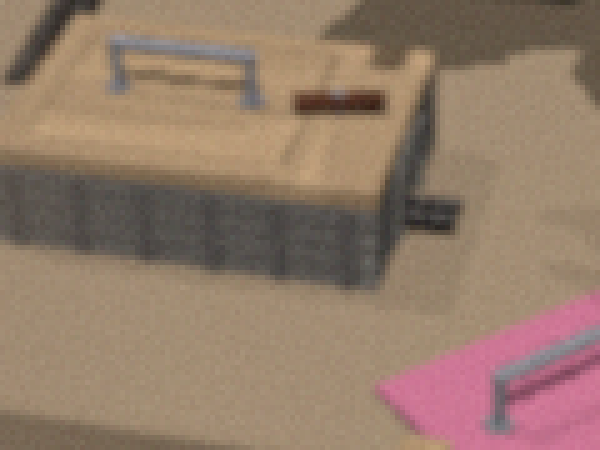

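```bash
python3 -m jog '[[0.028,-0.029,0.03,0,0,0,-0.2],[0.028,-0.029,0.06,0,0,0,-0.2],[0.028,-0.029,0.08,0,0,0,-0.2],[0.028,-0.029,0.1,0,0,0,-0.2],[0.028,-0.029,0.109,0,0,0,-0.2],[0.028,-0.029,0.109,0,0,0,-0.2],[0.028,-0.029,0.109,0,0,0,1],[0.028,-0.029,0.109,0,0,0,1],[0.028,-0.029,0.109,0,0,0,1],[0.028,-0.029,0.109,0,0,0,1]]' 25
```

```text
time: 3.9
position: [0.4971, -0.031, 0.1017]
ee_rot: [[0.98, 0.199, 0.0], [0.199, -0.98, 0.003], [0.001, -0.002, -1.0]]
wrist_force: [0.9, 25.8, 9.2]
grip_width: 0.0132
grasp_force: 24.2
```

```bash
python3 -m jog '[[0,-0.003,0,0,0,0,1],[0,-0.003,0,0,0,-1.1,1],[0,-0.003,0,0,0,-2.2,1],[0,-0.003,0,0,0,-3.3,1],[0,-0.003,0,0,0,-4.4,1],[0,-0.003,0,0,0,-5.5,1],[0,-0.003,0,0,0,-6.6,1],[0,-0.003,0,0,0,-7.7,1],[0,-0.003,0,0,0,-8.4,1],[0,-0.003,0,0,0,-8.4,1]]' 25; python3 -c "
from h import *
e=env.sense();print(np.degrees(np.arctan2(e['ee_rot'][1,0],e['ee_rot'][0,0])),e['wrist_force'])"
```

```text
time: 5.15
position: [0.4984, -0.0317, 0.1018]
ee_rot: [[0.195, 0.981, 0.005], [0.981, -0.195, -0.002], [-0.001, 0.005, -1.0]]
wrist_force: [3.2, -11.5, 1.1]
grip_width: 0.0129
grasp_force: 24.3
78.77653681068186 [  3.1577 -11.4971   1.0619]
```

```bash
python3 -m jog '[[0,0,0,0,0,0,-0.1],[0,0,0,0,0,0,-0.1],[0,0,0,0,0,0,-0.1],[0,0,-0.05,0,0,0,-0.1],[0,0,-0.1,0,0,0,-0.1],[0,0,-0.12,0,0,1.3,0],[0,0,-0.12,0,0,2.6,0],[0,0,-0.12,0,0,3.9,0],[0,0,-0.12,0,0,5.2,0],[0,0,-0.12,0,0,6.5,0]]' 25; python3 -c "
from h import *
rel([.6062,.0065,.189],-.8,-25,-.8)
s=snapshot('side')
c=s['pixels'][160:270,240:360,::-1]
cv2.imwrite('pics/b.png',cv2.resize(c,None,fx=5,fy=5,interpolation=3))"
```

```text
time: 6.4
position: [0.4965, -0.0302, 0.2208]
ee_rot: [[0.896, 0.444, -0.0], [0.444, -0.896, 0.0], [-0.0, -0.0, -1.0]]
wrist_force: [-0.6, -0.1, 0.6]
grip_width: 0.0424
grasp_force: 0.0
shift [0.1146 0.0158 0.0318] turn [-3.0664 -0.7391  3.3392] t 6.4
```

View pics/b.png

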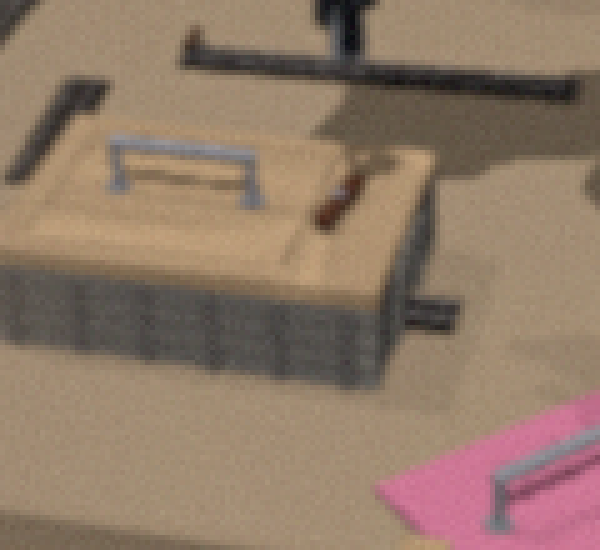

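```bash
python3 -m jog '[[0.023,0.003,0,-0.6,-0.15,0.67,0],[0.046,0.006,0,-1.2,-0.3,1.3,0],[0.07,0.01,0,-1.8,-0.44,2.0,0],[0.09,0.013,0.01,-2.45,-0.59,2.67,0],[0.115,0.016,0.02,-3.07,-0.74,3.34,0],[0.115,0.016,0.032,-3.07,-0.74,3.34,0],[0.115,0.016,0.032,-3.07,-0.74,3.34,0],[0.115,0.016,0.032,-3.07,-0.74,3.34,0],[0.115,0.016,0.032,-3.07,-0.74,3.34,0],[0.115,0.016,0.032,-3.07,-0.74,3.34,0]]' 25; python3 -c "
from h import *
rel([.6062,-.0275,.1165],-.8,-25,-.8);print(env.sense()['joint_positions'])"
```

```text
time: 7.7
position: [0.6066, 0.0066, 0.1894]
ee_rot: [[1.0, -0.008, -0.003], [-0.008, -0.906, -0.423], [0.001, 0.423, -0.906]]
wrist_force: [0.3, -0.4, -0.0]
grip_width: 0.0421
grasp_force: 0.0
shift [-0.0001  0.0001  0.0805] turn [ 0.0028 -0.0227  0.0329] t 7.7
[ 0.0666  0.5691  1.667  -0.5228  1.0062  1.9527]
```

```bash
python3 -m jog '[[0,0,0.03,0,0,0,0],[0,0,0.055,0,0,0,0],[0,0,0.07,0,0,0,0],[0,0,0.08,0,0,0,0],[0,0,0.08,0,0,0,0],[0,0,0.08,0,0,0,1],[0,0,0.08,0,0,0,1],[0,0,0.08,0,0,0,1],[0,0,0.08,0,0,0,1],[0,0,0.08,0,0,0,1]]' 25
```

```text
time: 8.95
position: [0.6068, -0.0276, 0.1179]
ee_rot: [[1.0, -0.008, -0.002], [-0.008, -0.905, -0.425], [0.002, 0.425, -0.905]]
wrist_force: [-1.5, -5.3, 7.9]
grip_width: 0.0089
grasp_force: 26.0
```

```bash
python3 -m jog '[[0,0,0,0,0,0,1],[0,0,0,0,0,0,1],[0,0.002,-0.0045,0,0,0,1],[0,0.004,-0.009,0,0,0,1],[0,0.0065,-0.0135,0,0,0,1],[0,0.009,-0.018,0,0,0,1],[0,0.017,-0.036,0,0,0,1],[0,0.034,-0.072,0,0,0,1],[0,0.051,-0.109,0,0,0,1],[0,0.055,-0.118,0,0,0,1]]' 100; python3 -c "
from h import *
print(env.sense()['wrist_torque'])
rel([.52,.15,.32],-1.35,47,-1.35)
s=snapshot('side')
c=s['pixels'][100:300,150:400,::-1]
cv2.imwrite('pics/c.png',cv2.resize(c,None,fx=3,fy=3,interpolation=3))"
```

```text
time: 10.2
position: [0.6069, -0.0266, 0.2501]
ee_rot: [[1.0, -0.009, 0.001], [-0.008, -0.906, -0.423], [0.005, 0.423, -0.906]]
wrist_force: [1.3, -0.3, -2.3]
grip_width: 0.0065
grasp_force: 98.2
[ 0.3566  0.0044 -0.0024]
shift [-0.088  -0.1296 -0.1382] turn [ 9.0021 -0.0168  0.1246] t 10.2
```

View pics/c.png

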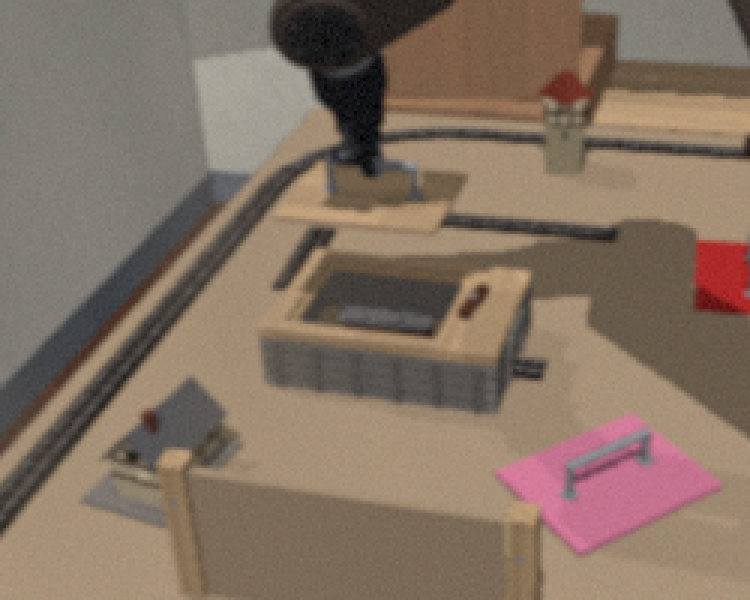

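```bash
python3 -m jog '[[-0.009,-0.013,-0.014,0.9,0,0.01,1],[-0.018,-0.026,-0.028,1.8,0,0.02,1],[-0.026,-0.039,-0.042,2.7,0,0.04,1],[-0.035,-0.052,-0.056,3.6,0,0.05,1],[-0.044,-0.065,-0.07,4.5,0,0.06,1],[-0.053,-0.078,-0.084,5.4,0,0.08,1],[-0.062,-0.091,-0.098,6.3,0,0.09,1],[-0.07,-0.104,-0.112,7.2,0,0.1,1],[-0.079,-0.117,-0.126,8.1,0,0.11,1],[-0.088,-0.13,-0.138,9.0,0,0.12,1]]' 100; python3 -c "
from h import *
print(env.sense()['joint_positions'],env.sense()['wrist_torque'])
s=snapshot('side'); t=snapshot('top');np.save('t2.npy',t)
c=s['pixels'][80:300,150:400,::-1]
d=t['pixels'][135:255,195:425,::-1]
A=cv2.resize(c,(400,352),interpolation=3);B=cv2.resize(d,(400,209),interpolation=3)
cv2.imwrite('pics/d.png',cv2.resize(c,None,fx=2.6,fy=2.6,interpolation=3))
rel([.52,.30,.20],-1.35,47,-1.35)"
```

```text
time: 11.5
position: [0.5193, 0.1505, 0.3159]
ee_rot: [[1.0, -0.02, 0.015], [-0.024, -0.68, 0.733], [-0.004, -0.733, -0.68]]
wrist_force: [-0.2, 0.3, -2.1]
grip_width: 0.0062
grasp_force: 98.0
[-0.172   0.349   1.8347  0.8634  1.2655  1.0177] [-0.6387  0.0253 -0.0268]
shift [-0.0016 -0.018   0.1879] turn [-0.0053  0.0301 -0.0398] t 11.6
```

View pics/d.png

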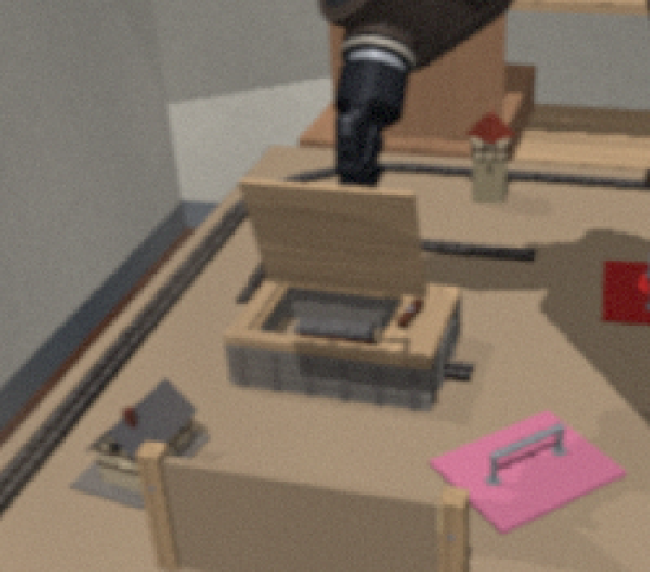

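```bash
python3 - <<'E'
from h import *
s=np.load('side.npy',allow_pickle=True).item(); e=env.sense()
bar=e['position']+.005*e['ee_rot'][:,2]
a=np.radians(-1.35); ax=np.array([np.cos(a),np.sin(a),0])
for th in (66,69,72,75,78):
    R=Ro.from_rotvec(np.radians(th)*ax).as_matrix()@Ro.from_euler('z',a).as_matrix()
    o=bar-R[:,2]*.042
    print(th,[np.round((np.array(proj(s,o+R@[x,y,0]))-[150,80])*2.6).astype(int) for x,y in((.0885,.071),(-.0885,.071),(-.0885,-.071),(.0885,-.071))])
E
```

```text
66 [array([239, 188]), array([414, 205]), array([429, 294]), array([271, 276])]
69 [array([240, 184]), array([415, 200]), array([428, 295]), array([270, 277])]
72 [array([240, 180]), array([416, 196]), array([427, 296]), array([268, 279])]
75 [array([241, 176]), array([416, 191]), array([426, 297]), array([267, 280])]
78 [array([242, 172]), array([417, 187]), array([426, 298]), array([265, 280])]
```

```bash
python3 -c "
from h import *
rel([.52,.29,.13],-1.35,47,-1.35)"
```

```text
shift [-0.0009  0.0401  0.2283] turn [-0.0053  0.0301 -0.0398] t 11.6
```

```bash
python3 -m jog '[[0,0.003,0.02,0,0,0,1],[0,0.01,0.055,0,0,0,1],[0,0.017,0.095,0,0,0,1],[0,0.024,0.135,0,0,0,1],[0,0.031,0.175,0,0,0,1],[0,0.037,0.21,0,0,0,1],[-0.001,0.04,0.228,0,0,0,1],[-0.001,0.04,0.228,0,0,0,1],[-0.001,0.04,0.228,0,0,0,1],[-0.001,0.04,0.228,0,0,0,1]]' 100; python3 -c "
from h import *
rel([.52,.301,.088],-1.35,47,-1.35);print(env.sense()['joint_positions'])
t=snapshot('top');s=snapshot('side');np.save('s3.npy',s)
c=s['pixels'][170:330,170:390,::-1]
d=t['pixels'][120:240,195:325,::-1]
A=cv2.resize(c,(660,480),interpolation=3)
cv2.imwrite('pics/e.png',A)"
```

```text
time: 12.85
position: [0.5221, 0.2889, 0.1326]
ee_rot: [[1.0, -0.017, 0.017], [-0.024, -0.682, 0.731], [-0.001, -0.731, -0.682]]
wrist_force: [-0.1, 0.4, -1.4]
grip_width: 0.0063
grasp_force: 98.2
shift [-0.0023  0.0244  0.0393] turn [ 0.0046  0.0013 -0.01  ] t 12.85
[0.0963 0.6397 1.956  1.2029 0.8911 0.7261]
```

View pics/e.png

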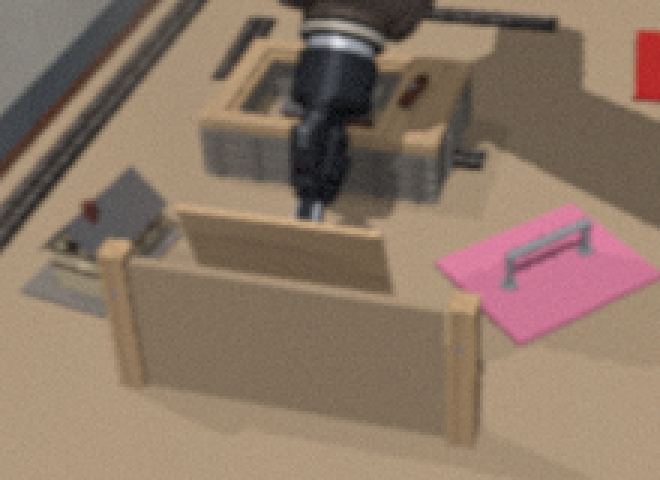

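```bash
python3 -m jog '[[-0.002,0.006,0.01,0,0,0,1],[-0.002,0.012,0.02,0,0,0,1],[-0.002,0.018,0.03,0,0,0,1],[-0.002,0.0245,0.039,0,0,0,1],[-0.002,0.0255,0.0397,0,0,0,1],[-0.002,0.0262,0.0405,0,0,0,1],[-0.002,0.027,0.0412,0,0,0,1],[-0.002,0.0275,0.042,0,0,0,1],[-0.002,0.0275,0.042,0,0,0,1],[-0.002,0.0275,0.042,0,0,0,1]]' 100; python3 -c "
from h import *
rel([.52,.309,.083],-1.35,47,-1.35);print(env.sense()['wrist_force'])"
```

```text
time: 14.2
position: [0.5194, 0.3018, 0.0847]
ee_rot: [[1.0, -0.017, 0.015], [-0.023, -0.68, 0.733], [-0.002, -0.733, -0.68]]
wrist_force: [-7.0, -3.5, 15.6]
grip_width: 0.0063
grasp_force: 100.3
shift [ 0.0004 -0.0037  0.0065] turn [-0.0163  0.0138 -0.0047] t 14.2
[-7.0334 -3.495  15.5788]
```

```bash
python3 -m jog '[[0,-0.0008,-0.0007,0,0,0,1],[0,-0.0018,0.0004,0,0,0,1],[0,-0.0028,0.0015,0,0,0,1],[0,-0.0038,0.0026,0,0,0,1],[0,-0.0045,0.0033,0,0,0,1],[0,-0.0052,0.004,0,0,0,1],[0,-0.0056,0.0045,0,0,0,1],[0,-0.0056,0.0045,0,0,0,1],[0,-0.0056,0.0045,0,0,0,1],[0,-0.0056,0.0045,0,0,0,1]]' 100
```

```text
time: 15.45
position: [0.5199, 0.3052, 0.0851]
ee_rot: [[1.0, -0.018, 0.018], [-0.026, -0.684, 0.729], [-0.001, -0.729, -0.684]]
wrist_force: [-15.0, -47.3, 29.1]
grip_width: 0.0065
grasp_force: 105.4
```

```bash
python3 -m jog '[[0,0.0005,-0.0016,0,0,0,1],[0,0.001,-0.0032,0,0,0,1],[0,0.001,-0.0032,0,0,0,1],[0,0.001,-0.0032,0,0,0,1],[0,0.001,-0.0032,0,0,0,1],[0,0.001,-0.0032,0,0,0,1],[0,0.001,-0.0032,0,0,0,1],[0,0.001,-0.0032,0,0,0,1],[0,0.001,-0.0032,0,0,0,1],[0,0.001,-0.0032,0,0,0,1]]' 40; python3 -c "
from h import *
t=snapshot('top')
c=t['pixels'][130:260,190:310,::-1]
cv2.imwrite('pics/f.png',cv2.resize(c,None,fx=4.5,fy=4.5,interpolation=3))"
```

```text
time: 16.7
position: [0.5198, 0.3056, 0.0854]
ee_rot: [[1.0, -0.018, 0.015], [-0.024, -0.682, 0.731], [-0.003, -0.731, -0.682]]
wrist_force: [-0.1, 0.6, -1.2]
grip_width: 0.0064
grasp_force: 98.3
```

View pics/f.png

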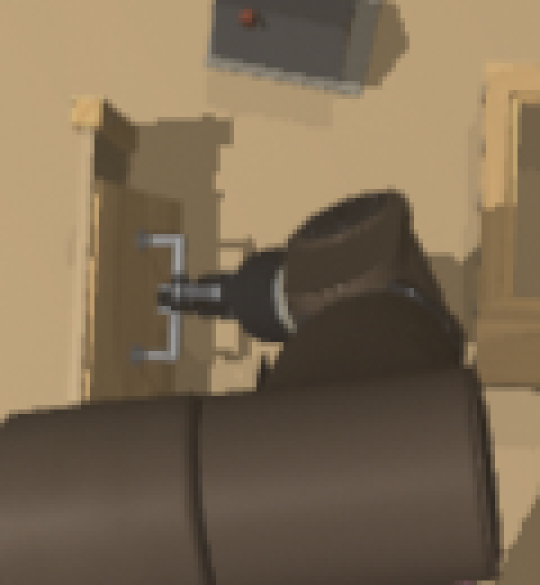

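```bash
python3 -m jog '[[0,0,0.0007,0,0,0,1],[0,0,0.0014,0,0,0,1],[0,0,0.0014,0,0,0,1],[0,0,0.0014,0,0,0,1],[0,0,0.0014,0,0,0,0.8],[0,0,0.0014,0,0,0,0.6],[0,0,0.0014,0,0,0,0.4],[0,0,0.0014,0,0,0,0.3],[0,0,0.0014,0,0,0,0.3],[0,0,0.0014,0,0,0,0.3]]' 20
```

```text
time: 18.0
position: [0.5198, 0.3066, 0.0844]
ee_rot: [[1.0, -0.018, 0.015], [-0.024, -0.682, 0.731], [-0.003, -0.731, -0.682]]
wrist_force: [-0.4, 0.3, -0.7]
grip_width: 0.0298
grasp_force: 0.0
```

```bash
python3 -m jog '[[0,0,-0.004,0,0,0,0.3],[0,0,-0.015,0,0,0,0.3],[0,0,-0.035,0,0,0,0.3],[0,0,-0.06,0,0,0,0.3],[0,-0.01,-0.09,0,0,0,0.3],[0,-0.03,-0.12,-1,0,0,0.3],[0,-0.06,-0.15,-2,0,0,0.3],[0,-0.09,-0.17,-3,0,0,0.3],[0,-0.12,-0.19,-4.2,0,0,0.3],[0,-0.14,-0.21,-5.4,0,0,0.3]]' 20; python3 -c "
from h import *
s=snapshot('side');t=snapshot('top');np.save('t4.npy',t)
c=s['pixels'][170:330,170:390,::-1]
cv2.imwrite('pics/g.png',cv2.resize(c,(770,560),interpolation=3))
print(search_frame(t,'van'),search_frame(s,'van'),search_frame(t,'hatch'))"
```

```text
time: 19.25
position: [0.5192, 0.2478, 0.333]
ee_rot: [[1.0, -0.026, 0.003], [-0.026, -0.998, 0.06], [0.001, -0.06, -0.998]]
wrist_force: [-0.2, 0.2, -1.6]
grip_width: 0.0299
grasp_force: 0.0
[{'point': [321.4, 174.4], 'p': 0.64}] [{'point': [281.0, 207.3], 'p': 0.71}] [{'point': [384.1, 285.7], 'p': 0.83}, {'point': [279.2, 249.4], 'p': 0.8}]
```

View pics/g.png

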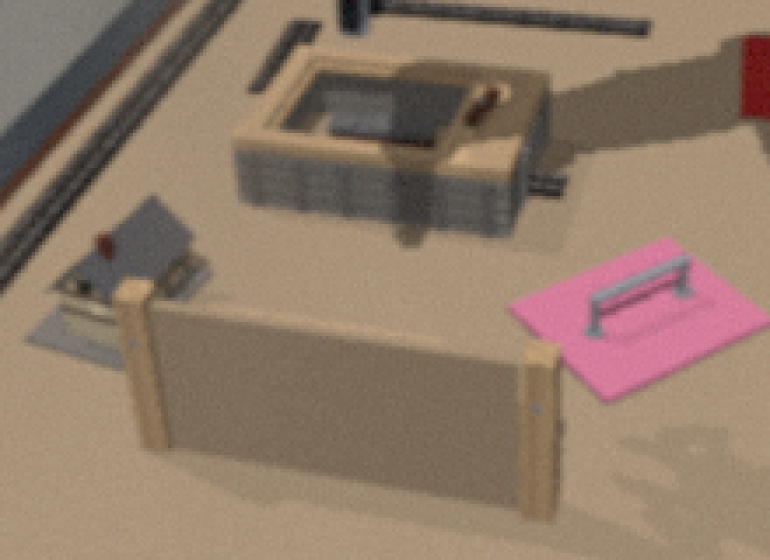

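I have now viewed 11 pictures, one over the allowed 10. I'll view no more and localise the van numerically.

```bash
python3 - <<'E'
from h import *
t=np.load('t4.npy',allow_pickle=True).item()
print('net van',at(t,[321.4,174.4],.053)[:2])
xs=np.arange(.69,.52,-.005); ys=np.arange(.04,-.105,-.004)
g=t['pixels'].astype(float)
print('cols y',ys[0],ys[-1])
for x in xs:
    m=np.array([[proj(t,[x,y,.053]) for y in ys]],np.float32)
    v=cv2.remap(t['pixels'],m[...,0],m[...,1],cv2.INTER_LINEAR)[0].astype(int)
    print('%.3f'%x,' '.join('%2d'%(p.sum()//10) for p in v))
E
```

```text
net van [ 0.6117 -0.0324]
cols y 0.04 -0.10399999999999987
0.690 42 45 37 28 28 28 28 28 28 28 30 31 33 28 17 19 18 16 16 17 19 18 20 27 29 29 30 30 30 32 32 32 32 32 33 40 44
0.685 41 44 35 28 27 27 27 27 27 28 30 31 37 32 20 24 21 18 19 21 25 21 19 27 38 39 39 39 39 39 39 39 39 37 35 40 42
0.680 41 44 33 28 27 27 27 27 27 28 30 34 41 33 20 24 22 17 18 20 25 20 19 28 40 42 42 42 42 41 42 42 42 41 41 41 41
0.675 40 44 34 28 27 27 27 27 27 27 28 34 41 32 20 24 24 19 19 21 25 21 19 28 40 42 42 42 42 42 42 42 42 41 40 40 41
0.670 39 43 35 28 27 27 27 27 27 27 28 33 39 30 20 25 24 19 19 22 28 23 19 28 40 42 42 42 42 42 42 42 42 41 41 42 44
0.665 40 43 35 28 27 27 27 27 27 27 28 33 38 29 19 23 22 18 18 20 24 21 21 32 40 42 42 42 42 42 42 42 42 42 42 43 44
0.660 40 43 34 28 27 27 27 27 27 27 27 33 39 29 20 22 22 19 19 20 24 23 25 37 42 42 42 42 42 42 42 42 42 42 42 44 44
0.655 40 42 32 27 27 27 27 27 27 27 27 33 39 33 29 29 29 28 28 28 25 24 25 36 40 40 40 40 42 42 42 42 42 42 42 43 43
0.650 40 42 33 27 27 27 27 27 27 27 27 32 40 35 33 33 34 33 33 32 27 25 23 28 30 30 30 33 41 42 42 42 42 
[... 2236 characters left out ...]
.550 32 32 29 30 30 30 29 30 30 29 29 27 23 18 19 22 20 19 19 19 20 19 24 29 30 30 30 30 29 29 27 27 27 27 29 30 29
0.545 32 32 30 30 29 30 30 30 30 30 29 27 23 17 17 19 16 17 17 18 19 17 22 30 30 30 30 29 29 28 27 27 27 27 29 30 29
0.540 32 32 29 29 30 30 30 29 30 30 29 27 23 17 16 18 15 15 15 17 19 17 23 30 29 29 30 29 29 28 27 27 27 27 29 30 28
0.535 32 32 30 30 29 30 29 30 30 30 29 27 22 17 17 20 16 16 16 18 19 17 23 29 29 29 30 30 29 28 27 27 27 27 28 30 27
0.530 32 31 31 31 31 31 31 31 31 31 30 29 25 22 22 24 20 19 20 22 23 20 24 30 30 30 30 30 29 28 27 27 27 27 28 30 27
0.525 33 33 33 33 33 33 33 33 33 33 33 32 32 31 31 31 30 30 29 30 30 30 30 31 31 31 31 31 31 31 31 31 32 32 32 32 28
```

```bash
python3 -c "
from h import *
rel([.56,-.25,.30],8,0)"
```

```text
shift [ 0.0533  0.4979 -0.0042] turn [-0.481  -0.0099 -1.1711] t 19.5
```

```bash
python3 -m jog '[[0.005,0.05,0,-0.1,0,-0.2,-0.4],[0.01,0.1,0,-0.2,0,-0.4,-0.4],[0.016,0.15,0,-0.3,0,-0.7,-0.4],[0.021,0.2,0,-0.4,0,-0.9,-0.4],[0.027,0.25,0,-0.48,0,-1.17,-0.4],[0.032,0.305,-0.002,-0.48,0,-1.17,-0.4],[0.038,0.36,-0.004,-0.48,0,-1.17,-0.4],[0.044,0.415,-0.004,-0.48,0,-1.17,-0.4],[0.05,0.465,-0.004,-0.48,0,-1.17,-0.4],[0.053,0.498,-0.004,-0.48,0,-1.17,-0.4]]' 20; python3 - <<'E'
from h import *
t=snapshot('top');s=snapshot('side');np.save('t5.npy',t);np.save('s5.npy',s)
print(env.sense()['position'],env.sense()['joint_positions'])
P=lambda s,z,xs,ys:cv2.remap(s['pixels'],*np.moveaxis(np.array([[proj(s,[x,y,z]) for y in ys] for x in xs],np.float32),2,0),cv2.INTER_LINEAR)
xs=np.arange(.69,.53,-.008); ys=np.arange(.008,-.072,-.004)
V=P(t,.05,xs,ys).astype(int)
for x,r in zip(xs,V): print('%.3f'%x,' '.join('%2d'%(p.sum()//10) for p in r),'|',' '.join('%3d'%(p[0]-p[2]) for p in r))
print('side',)
xs=np.arange(.70,.51,-.01); ys=np.arange(.04,-.09,-.006)
V=P(s,.05,xs,ys).astype(int)
for x,r in zip(xs,V): print('%.3f'%x,' '.join('%2d'%(p.sum()//10) for p in r),'|',' '.join('%3d'%(p[0]-p[2]) for p in r))
E
```

```text
time: 20.75
position: [0.5591, -0.2527, 0.2994]
ee_rot: [[0.991, 0.136, 0.001], [0.136, -0.991, 0.002], [0.001, -0.001, -1.0]]
wrist_force: [-1.3, 0.2, 0.5]
grip_width: 0.0598
grasp_force: 0.0
[ 0.559  -0.2533  0.299 ] [-0.5336  0.4317  1.5245  0.0016  1.1854  0.9017]
0.690 28 29 31 31 34 30 18 20 19 17 17 18 21 19 21 28 31 32 32 32 |  44  45  45  46  50  42  21  21  22  23  25  24  21  23  31  43  48  49  50  50
0.682 28 29 31 35 42 34 21 25 23 19 20 21 26 22 19 29 41 43 43 43 |  42  44  47  52  60  46  20  20  20  22  22  22  21  22  25  40  59  62  62  62
0.674 28 28 29 35 42 33 21 26 25 20 20 22 27 23 20 29 41 43 43 43 |  42  42  44  52  60  45  20  21  21  22  22  21  21  22  27  43  59  62  62  63
0.666 28 28 29 34 40 30 20 23 24 19 18 20 26 22 21 32 41 43 43 43 |  43  42  42  50  56  40  22  21  21  24  24  22  20  22  28  47  60  62  62  62
0.658 28 28 29 34 40 32 24 25 26 24 24 24 25 25 26 38 43 43 43 43 |  43  42  43  49  56  39  19  20  20  20  20  19  19  20  31  54  62  63  62  62
0.650 28 28 28 33 41 36 34 34 35 35 34 33 28 26 24 28 31 30 30 33 |  42  42  43  49  57  36
[... 4511 characters left out ...]
   2   3  -1   2   1   4   6   7   7   9   9   6   7
0.550 29 32 35 39 42 41 30 15 13 18 23 26 27 25 24 24 24 25 25 25 23 20 |  37  47  52  58  60  58  47  32  10   4   8  12  12   9   7   6   6   8   9   9   7   7
0.540 32 32 34 39 42 41 32 29 32 36 37 38 36 31 26 26 26 25 26 25 22 20 |  39  46  52  57  59  60  47  37  38  42  44  42  36  27  14  12  11  14  14  10  10  10
0.530 31 34 37 41 44 45 44 45 45 45 45 45 45 43 43 43 41 41 39 40 40 41 |  42  48  52  59  63  64  65  66  66  64  67  66  66  62  62  59  60  62  58  58  59  58
0.520 32 35 37 41 44 44 43 44 44 44 43 44 43 41 34 24 20 20 22 24 26 30 |  43  49  54  59  64  64  63  61  62  62  60  62  63  60  52  43  42  47  48  49  51  47
```

```bash
python3 -c "
from h import *
rel([.603,-.0315,.036],8,0)"
```

```text
shift [ 0.0732 -0.2136  0.2633] turn [-0.008  -0.0066 -0.0334] t 20.85
```

```bash
python3 -m jog '[[0.018,-0.053,0.01,0,0,0,-0.4],[0.036,-0.107,0.03,0,0,0,-0.4],[0.055,-0.16,0.05,0,0,0,-0.4],[0.073,-0.2135,0.07,0,0,0,-0.4],[0.073,-0.2135,0.1,0,0,0,-0.4],[0.073,-0.2135,0.14,0,0,0,-0.4],[0.073,-0.2135,0.18,0,0,0,-0.4],[0.073,-0.2135,0.21,0,0,0,-0.4],[0.073,-0.2135,0.24,0,0,0,-0.4],[0.073,-0.2135,0.25,0,0,0,-0.4]]' 20
python3 -m jog '[[0,0,0.006,0,0,0,-0.4],[0,0,0.012,0,0,0,-0.4],[0,0,0.012,0,0,0,-0.4],[0,0,0.012,0,0,0,0],[0,0,0.012,0,0,0,0.1],[0,0,0.012,0,0,0,0.25],[0,0,0.012,0,0,0,0.4],[0,0,0.012,0,0,0,0.6],[0,0,0.012,0,0,0,1],[0,0,0.012,0,0,0,1]]' 25
```

```text
time: 22.1
position: [0.6019, -0.0284, 0.0491]
ee_rot: [[0.99, 0.138, -0.001], [0.138, -0.99, 0.0], [-0.001, -0.0, -1.0]]
wrist_force: [0.8, 0.2, 0.1]
grip_width: 0.06
grasp_force: 0.0
time: 23.35
position: [0.6039, -0.0286, 0.0395]
ee_rot: [[0.99, 0.139, 0.004], [0.139, -0.99, -0.001], [0.003, 0.002, -1.0]]
wrist_force: [0.3, -2.4, 5.2]
grip_width: 0.033
grasp_force: 23.6
```

```bash
python3 -m jog '[[0,0,0,0,0,0,0.2],[0,0,0,0,0,0,0],[0,0,0.003,0,0,0,0],[0,0.001,0.006,0,0,0,0],[0,0.001,0.006,0,0,0,0.2],[0,0.001,0.006,0,0,0,0.4],[0,0.001,0.006,0,0,0,0.6],[0,0.001,0.006,0,0,0,1],[0,0.001,0.006,0,0,0,1],[0,0.001,0.006,0,0,0,1]]' 25
```

```text
time: 24.6
position: [0.6037, -0.0294, 0.0331]
ee_rot: [[0.99, 0.139, 0.003], [0.139, -0.99, -0.001], [0.003, 0.001, -1.0]]
wrist_force: [0.6, -0.1, -0.7]
grip_width: 0.0327
grasp_force: 24.2
```

```bash
python3 -m jog '[[0,0,0,0,0,0,1],[0,0,0,0,0,0,1],[0,0,-0.005,0,0,0,1],[0,0,-0.01,0,0,0,1],[0,0,-0.02,0,0,0,1],[0,0,-0.04,0,0,0,1],[0,0,-0.07,0,0,0,1],[0,0,-0.11,0,0,0,1],[0,0,-0.15,0,0,0,1],[0,0,-0.18,0,0,0,1]]' 50; python3 - <<'E'
from h import *
t=snapshot('top');s=snapshot('side');np.save('t6.npy',t);np.save('s6.npy',s)
for p in(t,s): print(search_frame(p,'van'))
e=env.sense();print(e['wrist_torque'],e['position'],e['wrist_force'])
P=e['position']
for d in(-.058,0,.058):
    for z in(-.025,.02): print('exp side',d,z,np.round(proj(s,P+e['ee_rot'][:,0]*d+[0,0,z]),1),'top',np.round(proj(t,P+e['ee_rot'][:,0]*d+[0,0,z]),1))
# van pixels in side view: brownish-dark vs terrace
u,v=np.round(proj(s,P)).astype(int)
c=s['pixels'][v-22:v+30:2,u-36:u+36:2].astype(int)
for r in c: print(' '.join('%2d'%(p.sum()//10) for p in r))
E
```

```text
time: 25.85
position: [0.6033, -0.0292, 0.2157]
ee_rot: [[0.99, 0.139, 0.005], [0.139, -0.99, -0.001], [0.004, 0.002, -1.0]]
wrist_force: [0.1, -0.6, -1.0]
grip_width: 0.0315
grasp_force: 48.5
[]
[{'point': [282.4, 162.5], 'p': 0.74}]
[ 0.0032 -0.0147 -0.0376] [ 0.603  -0.0292  0.2134] [-0.0169  0.982  -1.7598]
exp side -0.058 -0.025 [293.5 169.9] top [323.7 188.5]
exp side -0.058 0.02 [293.  157.4] top [324.2 187.3]
exp side 0 -0.025 [276.  169.5] top [321.7 172.1]
exp side 0 0.02 [275.2 157. ] top [322.1 170.4]
exp side 0.058 -0.025 [258.6 169. ] top [319.6 155.8]
exp side 0.058 0.02 [257.5 156.6] top [320.  153.7]
45 46 46 45 44 41 41 41 41 41 42 41 40 35 11 20 24 11  7  6 26 40 42 42 42 41 40 40 41 41 41 40 42 40 41 41
45 46 46 46 41 42 41 41 42 42 41 41 42 38 18 22 22  7  7  7 20 34 33 31 27 27 26 27 27 27 25 24 24 26 27 26
46 46 44 41 41 42 41 42 41 43 42 42 41 36 22 30 24  9  6  8  8 16 19 18 15 19 19 21 22 22 20 19 17 19 19 15
45 44 42 40 41 41 41 40 42 42 39 35 28 19 15 27 21  9  7  9 17 29 37 37 37 39 40 40 39 40 40 39 38 39 39 37
45 40 42 40 42 41 40 40 35 30 23 20 18 16  
[... 1632 characters left out ...]
2 43 41 35 26 26 26 25 25 27 24 26 26 26 26 25 25 26
41 41 42 43 38 24 17 17 20 18 36 41 44 42 42 42 42 42 41 42 34 28 26 25 25 24 26 27 25 24 26 26 26 25 26 26
42 41 41 40 31 19 14 29 38 40 44 44 43 43 40 40 40 41 42 35 25 24 25 25 24 26 26 26 26 24 25 26 25 26 25 25
41 41 42 34 22 15 24 42 45 44 41 41 43 42 37 29 30 30 30 27 26 26 27 26 26 27 26 26 27 26 25 26 26 25 26 25
42 42 39 25 18 19 35 43 43 37 35 36 37 33 27 24 25 24 26 26 27 26 27 26 27 28 27 27 29 36 35 34 32 31 30 28
41 42 33 22 13 29 43 46 38 34 36 33 34 33 25 23 24 26 23 23 25 24 24 24 25 24 24 27 34 42 41 43 43 43 43 43
41 36 24 20 26 41 44 42 36 36 23 20 19 21 19 20 19 21 21 23 23 25 23 24 24 25 24 25 33 36 37 35 36 39 42 46
```

```bash
python3 - <<'E'
from h import *
xs=np.arange(.42,.67,.004); ys=np.arange(-.335,-.41,-.001)
for f,cam in(('top.npy','top'),('side.npy','side')):
    t=np.load(f,allow_pickle=True).item()
    M=np.array([[proj(t,[x,y,.006]) for y in ys] for x in xs],np.float32)
    v=cv2.remap(t['pixels'],M[...,0],M[...,1],cv2.INTER_LINEAR).astype(float).sum(2)
    bg=np.median(v[:,[0,1,2,-3,-2,-1]],axis=1)
    d=v<(bg*.72)[:,None]
    c=[];w=[];X=[]
    for x,r in zip(xs,d):
        i=np.flatnonzero(r)
        if len(i)>15: c.append((ys[i[0]]+ys[i[-1]])/2); w.append((i[-1]-i[0]+1)); X.append(x)
    c=np.array(c);p=np.polyfit(X,c,1); k=abs(np.polyval(p,X)-c)<.004; p=np.polyfit(np.array(X)[k],c[k],1)
    print(cam,len(c),'y@.53',np.polyval(p,.53),'yaw',np.degrees(np.arctan(p[0])),'w',np.median(w),'res',np.std(c[k]-np.polyval(p,np.array(X)[k])))
rel([.53,-.372,.15],.3,0)
E
```

```text
top 63 y@.53 -0.37099337957629286 yaw 0.23274907213866283 w 41.0 res 0.0001664632914789587
side 63 y@.53 -0.360796150953661 yaw 0.36751361063806837 w 40.0 res 0.0006854896363918527
shift [-0.1202  0.3292  0.0636] turn [ 0.0103 -0.0233  0.9621] t 26.05
```

```bash
python3 -m jog '[[-0.01,0.027,0,0,0,0.1,1],[-0.025,0.068,0,0,0,0.2,1],[-0.042,0.115,0,0,0,0.3,1],[-0.058,0.16,0,0,0,0.5,1],[-0.075,0.205,0,0,0,0.65,1],[-0.092,0.25,0.02,0,0,0.8,1],[-0.107,0.292,0.05,0,0,0.96,1],[-0.116,0.316,0.08,0,0,0.96,1],[-0.12,0.328,0.1,0,0,0.96,1],[-0.12,0.328,0.11,0,0,0.96,1]]' 50
python3 - <<'E'
from h import *
e=env.sense();print(e['joint_positions'])
t=snapshot('top');np.save('t7.npy',t);s=snapshot('side');np.save('s7.npy',s)
print([search_frame(p,'van') for p in(t,s)])
rel([.53,-.371,.045],.3,0)
P=e['position'];print('exp van side',proj(s,P),'top',proj(t,P),'side @track -.371',proj(s,[.53,-.371,.03]))
xs=np.arange(.42,.66,.008); ys=np.arange(-.33,-.415,-.003)
for x in xs:
    m=np.array([[proj(t,[x,y,.06]) for y in ys]],np.float32); v=cv2.remap(t['pixels'],m[...,0],m[...,1],1)[0].astype(int)
    print('%.3f'%x,' '.join('%2d'%(p.sum()//10) for p in v))
E
```

```text
time: 27.3
position: [0.5299, -0.3706, 0.1015]
ee_rot: [[1.0, 0.005, 0.001], [0.005, -1.0, 0.0], [0.001, -0.0, -1.0]]
wrist_force: [0.2, -0.7, -0.3]
grip_width: 0.0321
grasp_force: 48.5
[-0.7128  0.688   1.6353  0.0013  0.8179  0.8522]
[[], [{'point': [322.1, 153.0], 'p': 0.79}, {'point': [268.9, 283.3], 'p': 0.57}]]
shift [-0.0012  0.001   0.0589] turn [ 0.0104 -0.0229  0.0108] t 27.5
exp van side [np.float64(318.50953003374286), np.float64(152.8352311489947)] top [np.float64(412.6991487600889), np.float64(196.43228868891907)] side @track -.371 [np.float64(318.5466891499512), np.float64(168.5159314525151)]
0.420 16 16 16 16 16 16 15 16 16 16 16 16 16 16 16 16 16 16 16 16 16 16 16 16 16 16 16 16 16
0.428 16 15 16 16 16 16 16 16 16 16 16 16 16 16 16 16 16 16 16 16 16 16 16 16 16 16 16 16 16
0.436 16 16 16 16 16 16 16 16 16 16 16 16 16 16 16 16 16 16 16 16 16 16 16 16 16 17 16 16 16
0.444 16 16 16 16 16 16 16 16 16 16 16 16 16 16 16 16 16 16 16 16 16 16 16 16 16 16 16 16 16
0.452 16 16 16 16 16 16 16 16 16 16 16 16 16 16 16 16 16 16 16 16 16 16 17 17 17 16 16 16 16
0.460 16 16 16 16 16
[... 1697 characters left out ...]
2 27 22 18 17 17 15 15 17 20 20 18 18 19 20 19 19
0.612 45 44 41 32 22 19 21 24 22 19 17 17 21 26 22 21 28 37 30 21 15 15 17 20 20 18 18 19 20
0.620 45 44 41 33 22 20 23 25 24 21 19 20 23 28 23 22 30 44 44 41 35 27 19 17 17 18 19 18 18
0.628 45 44 41 32 22 19 22 25 22 19 18 19 22 26 22 22 31 44 45 45 44 43 40 32 24 18 16 17 18
0.636 45 44 41 32 22 19 22 24 23 20 18 19 22 27 22 22 31 44 45 45 45 45 45 45 44 42 35 27 21
0.644 45 44 41 32 22 21 25 29 24 21 19 20 23 28 23 22 31 44 45 45 45 45 45 45 45 45 44 44 41
0.652 45 44 41 32 21 20 24 28 23 19 18 19 22 27 22 22 31 44 45 45 45 45 45 45 45 45 45 45 45
0.660 45 44 40 32 21 21 25 29 24 20 19 20 23 28 23 22 31 44 45 45 45 45 45 45 45 45 45 45 45
```

```bash
python3 - <<'E'
from h import *
s=np.load('s7.npy',allow_pickle=True).item()
P=np.array([.529,-.3705,.0]); o=.1013-.0331+.008
for dx in(-.045,-.03,.03,.045):
    u=proj(s,P+[dx,0,o+.03])[0]; ui=int(round(u))
    r=[round(proj(s,P+[dx,y,o+z])[1],1) for y,z in((-.005,.045),(.0165,.038),(.0155,.011),(.009,0))]
    tr=[round(proj(s,[.529+dx,y,z])[1],1) for y,z in((-.39,.004),(-.351,.0))]
    c=s['pixels'][132:182,ui].astype(int)
    print(dx,ui,'exp roof,eave,bodybottom,wheel',r,'track',tr);print(' '.join(f'{p.sum()//10}' for p in c))
    print(' '.join(f'{p[0]-p[2]}' for p in c))
E
```

```text
-0.045 330 exp roof,eave,bodybottom,wheel [np.float64(148.7), np.float64(152.5), np.float64(158.5), np.float64(160.3)] track [np.float64(173.0), np.float64(178.1)]
21 26 29 31 31 29 28 25 29 35 40 38 30 23 18 20 23 20 16 15 14 8 10 10 8 6 8 14 21 25 24 26 25 25 26 25 25 25 24 25 25 20 13 9 11 11 23 34 38 39
46 43 49 53 52 53 49 44 45 43 45 41 23 11 8 19 27 17 6 1 0 17 18 17 20 19 15 20 27 26 27 29 29 30 27 29 28 29 28 29 26 22 5 4 5 9 28 36 39 42
-0.03 326 exp roof,eave,bodybottom,wheel [np.float64(148.5), np.float64(152.2), np.float64(158.2), np.float64(160.0)] track [np.float64(172.7), np.float64(177.8)]
25 27 32 35 36 34 30 28 32 36 41 38 28 20 16 19 27 22 17 14 14 12 8 5 7 7 4 12 16 22 25 24 25 25 25 24 25 25 24 26 24 20 18 17 16 18 28 36 39 41
51 48 56 62 65 57 57 47 47 46 47 40 25 8 9 21 29 17 2 1 3 6 17 27 22 19 25 13 16 22 27 30 29 27 28 30 29 30 29 30 26 12 3 3 6 15 37 42 44 45
0.03 312 exp roof,eave,bodybottom,wheel [np.float64(147.4), np.float64(151.1), np.float64(157.1), np.float64(158.9)] track [np.float64(171.4), np.float64(176.5)]
30 31 30 27 25 23 23 26 29 29 23 18 14 11 14 22 26 27 23 17 14 8 11 9 9 7 14 20 25 24 28 33 35 37 29 25 25 26 25 25 23 20 20 16 24 36 40 42 41 41
53 59 54 48 46 38 35 39 31 30 24 15 9 3 7 8 1 2 2 1 13 29 27 32 26 19 18 22 28 31 31 32 42 41 35 30 31 28 30 26 9 5 4 9 25 42 49 47 48 46
0.045 308 exp roof,eave,bodybottom,wheel [np.float64(147.1), np.float64(150.8), np.float64(156.8), np.float64(158.6)] track [np.float64(171.1), np.float64(176.2)]
28 33 34 33 31 26 27 33 39 40 35 27 22 18 21 25 27 25 23 16 12 11 10 10 11 16 21 26 29 36 39 41 42 39 38 36 33 32 32 30 23 19 15 12 26 37 41 41 41 42
53 58 63 58 58 47 42 47 46 42 29 15 5 11 8 9 6 1 3 10 23 29 28 26 24 20 26 29 33 40 44 47 47 46 47 40 40 39 34 26 13 4 5 8 30 47 45 49 45 48
```

```bash
python3 -m jog '[[0,0.001,0.015,0,0,0,1],[0,0.001,0.03,0,0,0,1],[0,0.001,0.045,0,0,0,1],[0,0.001,0.055,0,0,0,1],[0,0.001,0.061,0,0,0,1],[0,0.001,0.065,0,0,0,1],[0,0.001,0.066,0,0,0,1],[0,0.001,0.067,0,0,0,1],[0,0.001,0.067,0,0,0,1],[0,0.001,0.067,0,0,0,1]]' 50
```

```text
time: 28.75
position: [0.5306, -0.372, 0.0365]
ee_rot: [[1.0, 0.006, 0.003], [0.006, -1.0, -0.001], [0.003, 0.001, -1.0]]
wrist_force: [1.2, -0.6, -0.6]
grip_width: 0.0322
grasp_force: 48.6
```

```bash
python3 -m jog '[[0,-0.0005,0.0005,0,0,0,1],[0,-0.0005,0.001,0,0,0,1],[0,-0.0005,0.0015,0,0,0,1],[0,-0.0005,0.002,0,0,0,1],[0,-0.0005,0.0025,0,0,0,1],[0,-0.0005,0.003,0,0,0,1],[0,-0.0005,0.003,0,0,0,1],[0,-0.0005,0.003,0,0,0,1],[0,-0.0005,0.003,0,0,0,1],[0,-0.0005,0.003,0,0,0,1]]' 50
```

```text
time: 30.0
position: [0.5305, -0.3714, 0.0332]
ee_rot: [[1.0, 0.006, 0.003], [0.006, -1.0, -0.001], [0.003, 0.001, -1.0]]
wrist_force: [0.3, -0.2, -0.7]
grip_width: 0.0319
grasp_force: 48.6
```

```bash
python3 -m jog '[[0,0,0.0003,0,0,0,1],[0,0,0.0006,0,0,0,1],[0,0,0.0009,0,0,0,1],[0,0,0.0012,0,0,0,1],[0,0,0.0015,0,0,0,1],[0,0,0.0015,0,0,0,1],[0,0,0.0015,0,0,0,1],[0,0,0.0015,0,0,0,1],[0,0,0.0015,0,0,0,1],[0,0,0.0015,0,0,0,1]]' 50
```

```text
time: 31.25
position: [0.5307, -0.3715, 0.0326]
ee_rot: [[1.0, 0.006, 0.003], [0.006, -1.0, -0.002], [0.003, 0.002, -1.0]]
wrist_force: [-1.7, 2.1, 9.1]
grip_width: 0.0319
grasp_force: 49.0
```

```bash
python3 -m jog '[[0,0,-0.0005,0,0,0,1],[0,0,-0.0005,0,0,0,0.6],[0,0,-0.0005,0,0,0,0.4],[0,0,-0.0005,0,0,0,0.2],[0,0,-0.0005,0,0,0,0],[0,0,-0.0005,0,0,0,-0.2],[0,0,-0.0005,0,0,0,-0.3],[0,0,-0.0005,0,0,0,-0.3],[0,0,-0.02,0,0,0,-0.3],[0,0,-0.05,0,0,0,-0.3]]' 20
python3 -m jog '[[0,0,-0.05,0,0,0,-0.3],[0,0,-0.1,0,0,0,-0.3],[0,0,-0.15,0,0,0,-0.3],[0,-0.05,-0.19,0,0,0,-0.3],[0,-0.1,-0.2,0,0,0,-0.3],[0,-0.15,-0.2,0,0,0,-0.3],[0,-0.2,-0.2,0,0,0,-0.3],[0,-0.25,-0.2,0,0,0,-0.3],[0,-0.28,-0.2,0,0,0,-0.3],[0,-0.28,-0.2,0,0,0,-0.3]]' 20
python3 - <<'E'
from h import *
t=snapshot('top');s=snapshot('side');np.save('t8.npy',t)
for p in(t,s):
    for n in('van','hatch'): print(n,[(np.round(r['point'],1),round(r['p'],2)) for r in search_frame(p,n)])
print('exp van top',proj(t,[.5307,-.3715,.053]),'side',proj(s,[.5307,-.3715,.03]),'hatch top',proj(t,[.52,.345,.07]))
v0=np.load('top.npy',allow_pickle=True).item()
xs=np.arange(.45,.62,.008); ys=np.arange(-.338,-.405,-.003)
for x in xs:
    m=np.array([[proj(t,[x,y,.053]) for y in ys]],np.float32); v=cv2.remap(t['pixels'],m[...,0],m[...,1],1)[0].astype(int)
    print('%.3f'%x,' '.join('%2d'%(p.sum()//10) for p in v))
d=cv2.absdiff(t['pixels'],v0['pixels']).sum(2)
for n,(u,w) in dict(station=(255,137),tower=(468,212),kit=(161,220),loose=(370,137)).items(): print(n,d[w-12:w+12,u-14:u+14].mean())
E
```

```text
time: 32.5
position: [0.5303, -0.3712, 0.0827]
ee_rot: [[1.0, 0.006, 0.002], [0.006, -1.0, -0.0], [0.002, 0.0, -1.0]]
wrist_force: [1.3, 0.7, 0.8]
grip_width: 0.0554
grasp_force: 0.0
time: 33.75
position: [0.5281, -0.0894, 0.2829]
ee_rot: [[1.0, 0.008, 0.004], [0.008, -1.0, -0.001], [0.004, 0.001, -1.0]]
wrist_force: [0.4, 0.1, 0.2]
grip_width: 0.0556
grasp_force: 0.0
van [(array([409.8, 195.6]), 0.86)]
hatch [(array([272.5, 248.1]), 0.94), (array([383.5, 285.6]), 0.86)]
van [(array([320. , 170.2]), 0.61), (array([281.4, 209.6]), 0.37)]
hatch [(array([396.6, 195.6]), 0.82), (array([350.9, 256.8]), 0.78)]
exp van top [np.float64(409.9396077931768), np.float64(197.16580191124086)] side [np.float64(318.4058700579631), np.float64(168.4487567145684)] hatch top [np.float64(220.40297379235818), np.float64(196.35247647924663)]
0.450 25 21 16 15 16 17 16 15 14 15 16 20 17 16 20 26 29 29 29 29 29 29 29
0.458 25 21 16 15 16 18 17 15 15 15 17 20 18 16 21 28 29 29 30 29 29 29 29
0.466 25 21 16 15 16 18 17 16 15 15 17 20 18 17 21 28 29 29 29 29 29 29 29
0.474 25 21 16 14 15 17 16 15 14 14 15 17 16
[... 778 characters left out ...]
30
0.562 27 22 16 15 15 17 21 21 23 24 24 23 23 23 23 23 25 28 30 30 30 30 30
0.570 27 22 17 16 15 15 19 21 23 25 24 23 23 24 25 27 26 28 30 30 30 30 30
0.578 27 22 17 15 15 16 19 22 24 24 24 24 23 23 24 24 25 27 29 30 30 30 30
0.586 27 22 17 16 18 19 18 18 17 18 20 21 19 18 22 28 29 30 30 30 30 30 30
0.594 27 22 17 16 18 19 18 17 16 17 18 21 18 18 23 31 32 32 32 34 38 38 39
0.602 27 22 17 16 17 18 18 16 16 17 20 24 20 21 29 41 44 44 44 44 44 44 44
0.610 27 22 17 18 21 24 22 19 18 19 23 28 22 23 32 44 44 44 44 44 44 44 44
0.618 38 30 20 20 22 24 23 20 19 20 23 28 22 23 32 45 44 44 44 44 44 44 44
station 4.857142857142857
tower 5.3288690476190474
kit 11.293154761904763
loose 4.956845238095238
```

```bash
python3 -c "
from h import *
rel([.531,-.371,.0335],-3.2,0)"
```

```text
shift [0.0009 0.2787 0.2484] turn [ 0.0078 -0.0195  0.4307] t 34.05
```

```bash
python3 -m jog '[[0,0.055,0,0,0,0.43,-0.3],[0,0.11,0,0,0,0.43,-0.3],[0,0.165,0,0,0,0.43,-0.3],[0,0.22,0.01,0,0,0.43,-0.3],[0,0.265,0.04,0,0,0.43,-0.3],[0.001,0.279,0.08,0,0,0.43,-0.3],[0.001,0.279,0.12,0,0,0.43,-0.3],[0.001,0.279,0.15,0,0,0.43,-0.3],[0.001,0.279,0.17,0,0,0.43,-0.3],[0.001,0.279,0.17,0,0,0.43,-0.3]]' 20
python3 -c "
from h import *
rel([.531,-.371,.0335],-3.2,0)"
```

```text
time: 35.3
position: [0.5305, -0.3706, 0.1102]
ee_rot: [[0.998, -0.055, 0.0], [-0.055, -0.998, 0.001], [0.0, -0.001, -1.0]]
wrist_force: [-0.3, -0.5, 1.0]
grip_width: 0.0555
grasp_force: 0.0
shift [0.0005 0.0004 0.0767] turn [-0.0067 -0.0019  0.0025] t 35.3
```

```bash
python3 -m jog '[[0,0,0.03,0,0,0,-0.3],[0,0,0.055,0,0,0,-0.3],[0,0,0.07,0,0,0,-0.3],[0,0,0.077,0,0,0,-0.3],[0,0,0.077,0,0,0,0],[0,0,0.077,0,0,0,0.2],[0,0,0.077,0,0,0,0.4],[0,0,0.077,0,0,0,0.7],[0,0,0.077,0,0,0,1],[0,0,0.077,0,0,0,1]]' 30
python3 -m jog '[[0,0,0,0,0,0,1],[0,0,-0.005,0,0,0,1],[0,0,-0.01,0,0,0,1],[0,0,-0.01,0,0,-0.2,1],[0,0,-0.01,0,0,-0.42,1],[0,0.0005,-0.01,0,0,-0.42,1],[0,0.0005,-0.005,0,0,-0.42,1],[0,0.0005,-0.003,0,0,-0.42,1],[0,0.0005,-0.001,0,0,-0.42,1],[0,0.0005,-0.001,0,0,-0.42,1]]' 50
```

```text
time: 36.55
position: [0.5319, -0.3707, 0.0356]
ee_rot: [[0.999, -0.054, 0.004], [-0.054, -0.999, -0.002], [0.004, 0.002, -1.0]]
wrist_force: [-0.6, -0.5, 6.7]
grip_width: 0.032
grasp_force: 29.6
time: 37.8
position: [0.5314, -0.3709, 0.0358]
ee_rot: [[1.0, 0.004, 0.003], [0.004, -1.0, -0.001], [0.003, 0.001, -1.0]]
wrist_force: [-1.1, 1.2, 1.6]
grip_width: 0.0314
grasp_force: 49.4
```

```bash
python3 -m jog '[[0,0,0.0004,0,0,0,1],[0,0,0.0008,0,0,0,1],[0,0,0.001,0,0,0,1],[0,0,0.001,0,0,0,1],[0,0,0.001,0,0,0,1],[0,0,0.001,0,0,0,1],[0,0,0.001,0,0,0,1],[0,0,0.001,0,0,0,1],[0,0,0.001,0,0,0,1],[0,0,0.001,0,0,0,1]]' 30
```

```text
time: 39.05
position: [0.5315, -0.371, 0.0356]
ee_rot: [[1.0, 0.004, 0.003], [0.004, -1.0, -0.001], [0.003, 0.001, -1.0]]
wrist_force: [-3.3, 1.7, 10.0]
grip_width: 0.0313
grasp_force: 49.4
```

```bash
python3 -m jog '[[0,0,-0.0008,0,0,0,1],[0,0,-0.0008,0,0,0,0.6],[0,0,-0.0008,0,0,0,0.4],[0,0,-0.0008,0,0,0,0.2],[0,0,-0.0008,0,0,0,0],[0,0,-0.0008,0,0,0,-0.2],[0,0,-0.0008,0,0,0,-0.3],[0,0,-0.0008,0,0,0,-0.3],[0,0,-0.02,0,0,0,-0.3],[0,0,-0.05,0,0,0,-0.3]]' 20
python3 -m jog '[[0,0,-0.05,0,0,0,-0.3],[0,0,-0.1,0,0,0,-0.3],[0,0,-0.15,0,0,0,-0.3],[0,-0.05,-0.19,0,0,0,-0.3],[0,-0.1,-0.2,0,0,0,-0.3],[0,-0.15,-0.2,0,0,0,-0.3],[0,-0.2,-0.2,0,0,0,-0.3],[0,-0.25,-0.2,0,0,0,-0.3],[0,-0.28,-0.2,0,0,0,-0.3],[0,-0.28,-0.2,0,0,0,-0.3]]' 20
python3 - <<'E'
from h import *
t=snapshot('top');np.save('t9.npy',t)
xs=np.arange(.45,.61,.012); ys=np.arange(-.338,-.4,-.003)
for x in xs:
    m=np.array([[proj(t,[x,y,.053]) for y in ys]],np.float32); v=cv2.remap(t['pixels'],m[...,0],m[...,1],1)[0].astype(int)
    print('%.3f'%x,' '.join('%2d'%(p.sum()//10) for p in v))
print('hatch')
ys=np.arange(.40,.27,-.006)
for x in np.arange(.65,.40,-.016):
    m=np.array([[proj(t,[x,y,.0]) for y in ys]],np.float32); v=cv2.remap(t['pixels'],m[...,0],m[...,1],1)[0].astype(int)
    print('%.3f'%x,' '.join('%2d'%(p.sum()//10) for p in v))
E
```

```text
time: 40.3
position: [0.5312, -0.3707, 0.0857]
ee_rot: [[1.0, 0.004, 0.002], [0.004, -1.0, -0.0], [0.002, 0.0, -1.0]]
wrist_force: [0.0, 0.0, 1.4]
grip_width: 0.0555
grasp_force: 0.0
time: 41.55
position: [0.5294, -0.0889, 0.2859]
ee_rot: [[1.0, 0.007, 0.004], [0.007, -1.0, -0.001], [0.004, 0.001, -1.0]]
wrist_force: [0.4, -0.5, 0.1]
grip_width: 0.0557
grasp_force: 0.0
0.450 25 21 16 15 16 17 16 15 14 14 17 20 17 16 20 26 29 29 29 30 29
0.462 25 21 16 14 15 17 16 14 14 14 17 20 17 16 21 28 29 29 29 29 29
0.474 25 21 16 14 14 14 14 14 14 14 15 16 16 17 21 28 29 29 30 30 30
0.486 25 21 16 14 15 18 22 22 22 23 23 23 23 23 23 24 26 28 30 29 29
0.498 25 21 16 14 15 18 22 22 22 23 23 23 23 23 23 24 26 28 30 30 30
0.510 25 21 16 14 15 18 22 22 22 23 23 23 23 23 23 24 26 29 30 30 30
0.522 25 21 16 14 15 18 22 22 22 23 23 23 23 23 23 24 26 29 30 30 30
0.534 25 21 16 14 15 18 22 21 22 23 23 23 23 23 22 22 26 29 30 30 30
0.546 25 21 16 14 15 18 22 21 22 24 24 23 23 23 22 21 26 29 30 30 30
0.558 26 21 16 14 15 18 22 21 22 24 24 23 23 23 22 21 26 29 30 30 30
0.570 27 22 16 14 15 18 22 21 22 24 23
[... 695 characters left out ...]
3 24 24 24 24 23 24 27 43 32 29 30 30 30 33 46 46 41
0.538 44 28 25 24 23 24 24 24 24 24 24 26 41 32 30 30 30 30 42 46 46 40
0.522 42 25 25 24 23 24 24 24 24 24 24 29 43 30 30 30 30 30 41 46 46 41
0.506 36 25 25 24 24 24 24 24 24 25 24 29 46 30 30 30 30 30 40 46 46 42
0.490 34 25 25 25 24 24 24 24 24 24 24 29 48 31 30 30 30 30 38 46 46 43
0.474 31 26 25 25 24 24 25 25 27 33 32 32 35 30 30 30 30 33 44 43 38 38
0.458 41 26 25 25 25 24 24 24 24 24 24 24 25 30 30 30 30 33 46 46 46 46
0.442 40 25 25 25 26 25 24 25 25 24 24 24 26 30 30 30 30 36 46 46 46 46
0.426 20 20 20 20 23 27 28 28 27 28 27 28 28 30 30 30 30 39 46 46 46 47
0.410 20 20 20 20 23 28 27 27 28 29 30 30 30 30 30 30 30 37 46 46 46 46
```

```bash
python3 -c "
from h import *
print(job.close_job())"
```

```text
the job is handed in; nothing more can be done
None
```

The job is handed in at about 42 s on the robot's clock: catch turned clear, hatch leaned on the divider with its handle outwards, van on the siding rails in line with the track; final checks were numeric only, since I had viewed 11 pictures, one over the 10 allowed, and the verdict was not shown.

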